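# Put the roll of sealing film away from the bench stand

### The arm

A 6-joint arm with a two-finger parallel gripper is mounted at the origin on the work surface. World frame = base frame: x ahead of the robot, y to its left, z up, the work surface at z = 0. Lengths are in m, angles in rad, forces in N, time in s.
With the tool pointing down it reaches from about 0.3 to 0.875 m from the base axis. Payload 6.4 kg.
Tool frame: the origin (TCP) lies midway between the tips of the shut fingers; the grasp point (between the pads) lies 19 mm behind it; z points along the fingers, y is the line along which they close (so a half turn about z gives the same grasp; the last joint's range is limited). The gripper opens to 88 mm and grips with 3 to 60 N. Pads are 18 mm wide; open, the fingers measure 123 mm over their backs; the gripper's body (75 mm by 187 mm) begins 45 mm behind the grasp point.
Start: joints at [0.948, 0.181, 1.607, -0, 1.354, -0.206], TCP at [0.233, 0.526, 0.239] pointing down, gripper open.
Joint ranges: [-2.99, 2.99], [-0.89, 2.07], [0.3, 2.58], [-1.14, 4.28], [0, 2.63], [-3.12, 3.12]. Speed limits (rad/s): [2.57, 2.57, 3.01, 3.14, 3.14, 3.14].

### API

Orientations are given as a unit quaternion [w, x, y, z].
In Python, from workcell import r, eyes gives the robot as it stands. Calls block until the motion is done:
- r.move_pose(position, orientation): joint-space move of the TCP to a pose.
- r.movel(position, rotation=None, max_speed=0.15): straight line of the TCP; rotation=None keeps the orientation; max_speed is the mean speed in m/s.
- r.move_j(angles): joint-space move.
- r.set_gripper(opening, f_grip=None): opening from 0.0 (shut) to 1.0 (fully open); f_grip is the grip in N (None keeps the last); returns when the fingers have stopped.
- r.pause(seconds).
- r.solve_ik(position, orientation): joint angles nearest the present ones, or None.
- r.observe(): the state.
- eyes.grab_frame(name): name is "scene" or "top" or "wrist"; returns the picture (480x640x3 uint8, red, green, blue); there is no depth.
- eyes.camera_info(name): a dict with "intrinsics" (3x3 intrinsics, pixels), "view" (4x4, takes a point from world to camera coordinates); the wrist camera has in their place "hand_eye" (4x4, takes a point from camera to tool coordinates, whose origin is the TCP and whose axes are the flange's). Camera axes: x right, y up, looking along -z (the intrinsics and any distortion apply to the point x, -y, -z); pixel columns grow to the right and rows downward; lengths in m; the calibration is good to about 2 mm. A picture is of the moment at which its call begins: read the wrist's pose just before it. camera_info takes no time and is no camera call.
A pose or a line that the arm cannot do raises r.IKError and nothing moves.
- r.finish_job(): hands the job in; it is judged then, once.
The state is a dict: "time_s": time; "joints": joint angles; "joint_vel": joint speeds; "joint_efforts": joint torques, N m; "position": TCP position; "orientation": TCP orientation; "contact_force": force on the tool from outside, world axes, zero at the start; "wrist_torque": the same for the moment, N m; "opening": opening from 0.0 (shut) to 1.0 (fully open); "grasp_force": force on a finger pad.
Only numpy, scipy, OpenCV 4.12 (cv2) and the standard library are available. Lean on these libraries where they do the work, as an engineer would, in place of code of your own. Each camera call takes 0.05 s, during which the arm holds its last target. There are 200 camera calls.

### The job

The sealing film is finished with: turn the keeper bar on the roll stand fully open, draw the tall narrow roll straight up off its spindle and lower it, upright, onto the floor of the empty compartment of the divided tray (do not drop it in). Then turn the keeper bar fully back over the spindles, so that the squat roll left on the stand stays secured, and leave the stand, the tray and everything else where they are.

Things in the scene. Friction and masses are not known exactly. Their poses are not given: they have to be found in the camera images.
- stand: Loose heavy grey roll stand (3.6 kg): base plate 120 mm (x) by 270 mm (y), top face 12 mm above the bench. Two upright steel spindles, 16 mm diameter, at y = +80 and -80 mm, tips 118 mm above the bench; between them at y = 0 a pillar, 18 mm diameter, carries the keeper bar. Origin: centre of the underside; z up.
- keeper (a joint): Angle (rad) of the keeper bar about the pillar, 0 to 1.57 between stops; friction (0.05 N m) holds it. 0: along the stand's y, over both spindles, knob end at +y. Grows as the knob swings from the stand's +y to its -x side (anticlockwise from above). 1.57: along the stand's x, both spindles free. Starts at 0 to 0.3. Bar 200 x 16 x 10 mm, 126 to 136 mm above the bench; hub 26 mm wide, up to 145 mm.
- keeper_knob (a point): Centre of the top of the black upright knob on the keeper bar, 88 mm from the pillar axis: 18 mm diameter, standing 32 mm above the bar (136 to 168 mm above the bench).
- film_roll: The tall narrow roll: off-white film on a cardboard core, 60 mm outside diameter, 100 mm tall, bore 26 mm, 0.2 to 0.4 kg. It stands loosely on either one of the spindles, underside on the base plate, top 112 mm above the bench, spindle tip 6 mm above its top. Origin: centre of its underside, z along its axis.
- tape_roll: The squat roll, beige tape wound on a cardboard core: 84 mm outside diameter, 50 mm tall, bore 26 mm, on the other spindle. It stays there. Origin: centre of its underside.
- tray: Loose grey divided tray, 212 by 212 mm, 50 mm high, floor and walls 5 mm thick, with a cross wall making four equal compartments of about 98 by 98 mm. Three hold a brown bottle (108 mm tall), a jar (72 mm) and a glass staining jar (86 mm). Origin: centre of its underside, z up.
- bay (a point): Centre of the floor of the tray's empty compartment (the one at -x, -y in the tray's frame), 5 mm above the bench; axes as the tray's.
- reagent: Bystander: brown bottle with black cap in the tray, 54 mm diameter, 108 mm tall. Origin: centre of its underside.
- specimen: Bystander: clear jar with lid in the tray, 58 mm diameter, 72 mm tall. Origin: centre of its underside.
- stain_jar: Bystander: glass staining jar with slides in the tray, 68 by 60 mm, 86 mm tall. Origin: centre of its underside.
- flask: Bystander: conical glass flask, 82 mm diameter, 131 mm tall, at the back. Origin: centre of its underside.
- wash_bottle: Bystander: white wash bottle, 68 mm diameter, 205 mm tall with its spout, at the left. Origin: centre of its underside.
- beaker: Bystander: glass beaker, 72 mm diameter, 95 mm tall, at the right. Origin: centre of its underside.
- petri_stack: Bystander: three stacked culture dishes, 92 mm diameter, 48 mm tall, near the robot. Origin: centre of its underside.
- slide_box: Bystander: pale blue slide box, 95 by 160 mm, 34 mm tall, near the robot. Origin: centre of its underside.
- marker: Bystander: marker pen, 145 mm long, 16 mm thick, lying between stand and tray. Origin: near its middle, on the bench.
Things that resemble listed ones, but are neither listed nor needed, are in the scene too. Leave any green or yellow look-alike of the tape_roll alone.

How it is judged:
By the outcome, as a careful person would: the job done as asked, in the order asked, and still so for the second after the job is handed in, with the robot touching nothing.
It also fails if it takes over 70 s, if anything falls off the work surface, if the arm or the gripper's body presses on something with over 40 N, if the wrist force passes 120 N, or if a joint passes its speed limit or range.

## Working session

There is one attempt and no reset: what is moved stays moved. The work goes in short steps, each a Python script; the robot and the scene stay as the last script left them, time stands still between calls to the robot, and variables do not carry over. Pictures are saved under pics/ and viewed, at most 10 in all, crops included, and the job is handed in when it is done.

```bash
mkdir -p pics; ls; python3 - <<'E'
from workcell import r, eyes
import cv2, numpy as np
np.set_printoptions(precision=4,suppress=True)
for n in ("scene","top"):
    im=eyes.grab_frame(n); cv2.imwrite(f"pics/{n}0.png",im[...,::-1]); i=eyes.camera_info(n); print(n,i)
print(eyes.camera_info("wrist")); print(r.observe())
E
```

```text
pics
scene {'intrinsics': array([[490.3006,   0.    , 317.2091],
       [  0.    , 490.3006, 228.8564],
       [  0.    ,   0.    ,   1.    ]]), 'view': array([[-0.1294,  0.9916,  0.0001,  0.0619],
       [-0.7907, -0.1033,  0.6034,  0.3351],
       [ 0.5983,  0.078 ,  0.7975, -1.8146],
       [ 0.    ,  0.    ,  0.    ,  1.    ]])}
top {'intrinsics': array([[558.4268,   0.    , 325.7814],
       [  0.    , 558.4268, 244.299 ],
       [  0.    ,   0.    ,   1.    ]]), 'view': array([[ 0.0276, -0.9996, -0.0064, -0.02  ],
       [ 0.996 ,  0.0269,  0.0852, -0.5186],
       [-0.085 , -0.0087,  0.9963, -1.3797],
       [ 0.    ,  0.    ,  0.    ,  1.    ]])}
{'intrinsics': array([[417.0429,   0.    , 323.3889],
       [  0.    , 417.0429, 235.4981],
       [  0.    ,   0.    ,   1.    ]]), 'hand_eye': array([[ 0.0002,  0.9563,  0.2923,  0.0761],
       [ 1.    ,  0.0001, -0.001 , -0.0007],
       [-0.001 ,  0.2923, -0.9563, -0.1454],
       [ 0.    ,  0.    ,  0.    ,  1.    ]])}
{'time_s': 0.1, 'joints': array([ 0.9477,  0.1814,  1.6079, -0.    ,  1.3538, -0.2063]), 'joint_vel': array([ 0.0003, -0.0015, -0.0026, -0.0003,  0.0009, -0.0008]), 'joint_efforts': array([  0.0011, -43.4821, -34.2699,   0.0705,   0.0339,  -0.0001]), 'position': array([0.2325, 0.5254, 0.2379]), 'orientation': array([-0.0003,  0.2069,  0.9784, -0.0007]), 'contact_force': array([-0.8309,  0.7137, -0.1184]), 'wrist_torque': array([-0.0258, -0.0459, -0.0128]), 'grasp_force': 0.0, 'opening': 0.9953679763006885}
```

View pics/scene0.png

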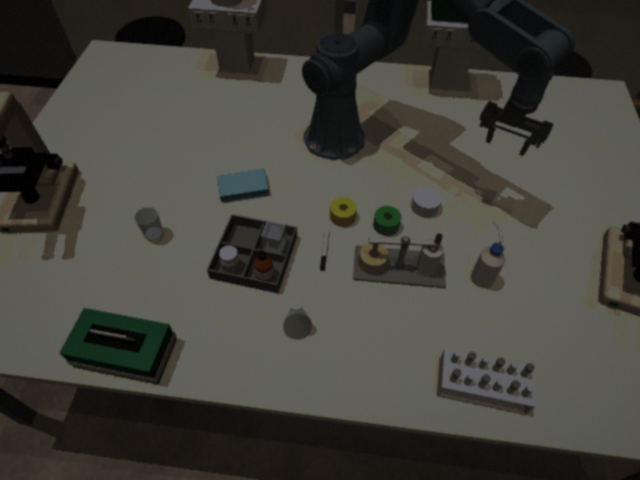

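View pics/top0.png

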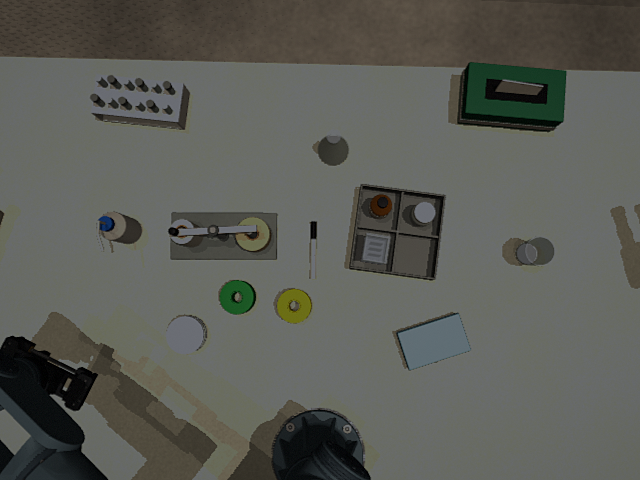

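Candidates for the film roll (top view): the off-white tall roll at (183,232) on the stand's +y spindle. The beige squat tape_roll is at (253,234). The green (237,296) and yellow (294,306) rolls and the white petri stack (187,333) are on the bench. I choose (183,232). The empty bay is at (414,255). Next I'll take close wrist views.

```bash
cat > h.py <<'E'
from workcell import r, eyes
import cv2, numpy as np
from scipy.spatial.transform import Rotation as R
np.set_printoptions(precision=4,suppress=True)
def q(yaw):  # tool down; tool x axis at world angle yaw+pi
    x=np.array([-np.cos(yaw),-np.sin(yaw),0]); z=np.array([0,0,-1.]); y=np.cross(z,x)
    a=R.from_matrix(np.c_[x,y,z]).as_quat(); return np.r_[a[3],a[:3]]
def cam(name,obs=None):
    i=eyes.camera_info(name); K=i["intrinsics"]
    if name!="wrist": C=np.linalg.inv(i["view"])
    else:
        o=obs["orientation"]; T=np.eye(4); T[:3,:3]=R.from_quat(np.r_[o[1:],o[0]]).as_matrix(); T[:3,3]=obs["position"]; C=T@i["hand_eye"]
    return K,C
def cast(kc,uv,z):
    K,C=kc; uv=np.atleast_2d(uv).astype(float)
    d=np.c_[(uv[:,0]-K[0,2])/K[0,0],-(uv[:,1]-K[1,2])/K[1,1],-np.ones(len(uv))]@C[:3,:3].T
    return (C[:3,3]+d*((z-C[2,3])/d[:,2])[:,None])[:,:2]
def proj(kc,p):
    K,C=kc; p=np.atleast_2d(p); c=(p-C[:3,3])@C[:3,:3]
    return np.c_[K[0,0]*c[:,0]/-c[:,2]+K[0,2],K[1,1]*c[:,1]/c[:,2]+K[1,2]]
def snap(fn):
    o=r.observe(); im=eyes.grab_frame("wrist"); cv2.imwrite(f"pics/{fn}.png",im[...,::-1]); k=cam("wrist",o); np.savez(f"pics/{fn}.npz",K=k[0],C=k[1]); return im,k
def load(fn):
    d=np.load(f"pics/{fn}.npz"); return cv2.imread(f"pics/{fn}.png"),(d["K"],d["C"])
E
python3 - <<'E'
from h import *
k=cam("top"); 
for n,p,z in (("film",(183,232),.112),("tape",(253,234),.062),("hub",(213,230),.145),("knob",(173,231),.168),("stand",(224,236),.012),("bay",(414,255),.005),("traycorner",[(361,185),(446,194),(434,279),(347,268)],.05)): print(n,cast(k,p,z))
st=cast(k,(224,236),.012)[0]; ba=cast(k,(397,232),.05)[0]
for n,t in (("wstand",st),("wtray",ba)):
    r.move_pose([t[0]-.06,t[1],.33],q(0)); r.pause(.3); snap(n)
print(r.observe()["time_s"],r.observe()["joints"])
E
python3 -c "
import cv2,numpy as np
a=cv2.imread('pics/wstand.png');b=cv2.imread('pics/wtray.png')
for n,i in(('a',a),('b',b)): cv2.imwrite(f'pics/v{n}.png',cv2.convertScaleAbs(i,alpha=1.7))"
```

```text
film [[0.5312 0.3306]]
tape [[0.536  0.1724]]
hub [[0.5344 0.253 ]]
knob [[0.5273 0.3384]]
stand [[0.5339 0.2527]]
bay [[ 0.4992 -0.2299]]
traycorner [[ 0.6665 -0.0894]
 [ 0.6495 -0.3001]
 [ 0.4386 -0.2728]
 [ 0.4597 -0.0597]]
3.7917 [-0.5778  0.0012  1.6176  0.      1.5227 -2.1495]
```

View pics/va.png

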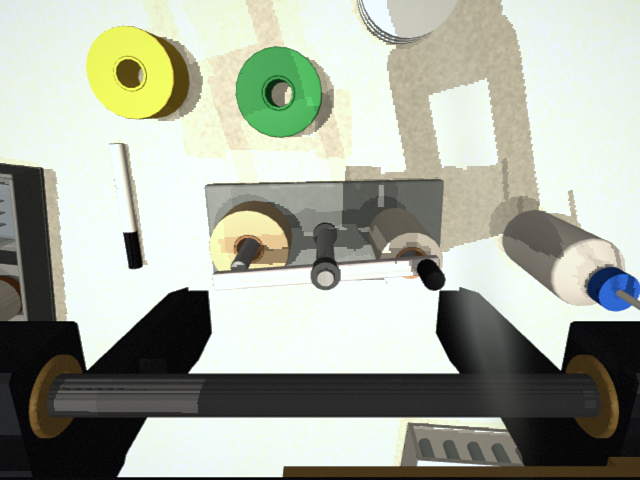

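View pics/vb.png

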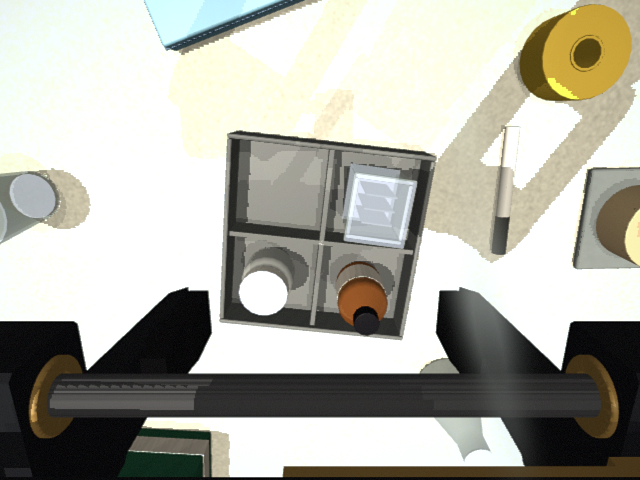

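View A: stand front plate corners near (206,185) and (441,179), hub top (325,274), knob top (433,280), and the film roll is the off-white tall one under the knob. View B: tray rim corners near (229,132), (436,155), (404,338), (221,320), with the empty bay at upper left.

```bash
python3 - <<'E'
from h import *
im,k=load("wstand"); 
g=cv2.cvtColor(im,cv2.COLOR_BGR2GRAY)
ref=cv2.cornerSubPix(g,np.float32([[[206,185]],[[441,179]]]),(5,5),(-1,-1),(3,50,.01))[:,0]
print("plate",ref,cast(k,ref,.012))
e=cast(k,ref,.012); d=e[1]-e[0]; print("len",np.linalg.norm(d),"yaw",np.arctan2(-d[0],d[1]))
yaw=np.arctan2(-d[0],d[1]); c=e.mean(0)+.06*np.array([np.cos(yaw),np.sin(yaw)]); print("centre",c)
print("hub",cast(k,(325,273.5),.145),"knob",cast(k,(433,280),.168), "baseknob",cast(k,(422,262),.136), "bar end -y",cast(k,(215,282),.136), "tape tip",cast(k,(250,243),.118))
w=proj(k,[[.534,.253,.145]]);print(w)
# top cam: plate corners
kt=cam("top"); print("top plate corners",cast(kt,[(172,212),(277,213),(277,259),(171,259)],.012))
im,k=load("wtray"); g=cv2.cvtColor(im,cv2.COLOR_BGR2GRAY)
t=cv2.cornerSubPix(g,np.float32([[[229,132]],[[436,155]],[[404,338]],[[221,320]]]),(4,4),(-1,-1),(3,50,.01))[:,0]
P=cast(k,t,.05); print(t,P,P.mean(0),np.linalg.norm(P-np.roll(P,1,0),axis=1))
d=P[1]-P[0]+P[2]-P[3]; y=np.arctan2(-d[0],d[1]);x=(P[3]-P[0]+P[2]-P[1]);y2=np.arctan2(x[1],x[0]);print("yaw",y,y2)
y=(y+y2)/2
rot=np.array([[np.cos(y),-np.sin(y)],[np.sin(y),np.cos(y)]]); print("bay",P.mean(0)+rot@[-.0515,-.0515])
print("bay inner wall pix ctr: top-of-rim",cast(k,[(240,141),(327,149),(320,240),(233,232)],.05))
a=im[160:300,180:460];b=load("wtray")[0][110:260,200:450]
cv2.imwrite("pics/crop.png",np.vstack([cv2.resize(a,(760,380)),]))
E
```

```text
plate [[204.5854 184.7546]
 [442.785  179.8822]] [[0.4796 0.1203]
 [0.4738 0.3866]]
len 0.26635165323425086 yaw 0.021695362695645856
centre [0.5367 0.2547]
hub [[0.5321 0.2546]] knob [[0.5282 0.3405]] baseknob [[0.5249 0.3388]] bar end -y [[0.5439 0.1578]] tape tip [[0.5136 0.1871]]
[[323.1069 275.6145]]
top plate corners [[0.5917 0.3878]
 [0.5962 0.1204]
 [0.4792 0.1163]
 [0.4719 0.3842]]
[[226.6713 133.5598]
 [436.5618 157.9008]
 [401.6453 339.2573]
 [218.9571 320.7996]] [[ 0.44   -0.276 ]
 [ 0.4637 -0.0658]
 [ 0.671  -0.0894]
 [ 0.6474 -0.2986]] [ 0.5555 -0.1824] [0.2085 0.2116 0.2086 0.2106]
yaw -0.11225104792724941 -0.11094793610684994
bay [ 0.4986 -0.2279]
bay inner wall pix ctr: top-of-rim [[ 0.4472 -0.2632]
 [ 0.455  -0.1764]
 [ 0.5508 -0.1835]
 [ 0.5419 -0.2761]]
```

```bash
python3 -c "
import cv2
a=cv2.imread('pics/wstand.png')[165:315,190:460]
cv2.imwrite('pics/crop.png',cv2.resize(cv2.convertScaleAbs(a,alpha=1.6),None,fx=2.9,fy=2.9))"
```

```text
(no output)
```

View pics/crop.png

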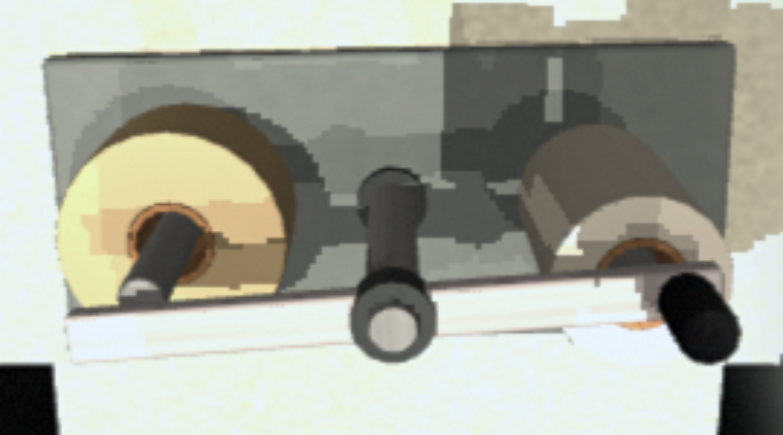

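The crop confirms the pick: the off-white tall roll with a cardboard core sits under the knob end, and the knob is at about (715,330) in the crop. I'll open the keeper by caging the knob and watching the force.

```bash
cat >> h.py <<'E'
H=np.array([.534,.2537])   # pillar axis
def kp(th,z=.143): return [H[0]-.088*np.sin(th),H[1]+.088*np.cos(th),z]
def swing(a,b,lim,fmax=4.):
    """sweep the cage a->b, then creep on to lim until the tangential force shows the stop"""
    s=np.sign(b-a)
    f0=r.observe()["contact_force"]
    for th in np.linspace(a,b,int(abs(b-a)/.17)+2)[1:]: r.movel(kp(th),q(th-np.pi/2),max_speed=.08)
    r.pause(.15)
    while True:
        f=r.observe()["contact_force"]-f0; t=-s*np.array([-np.cos(th),-np.sin(th)])@f[:2]
        print(f"th {th:.3f} ft {t:.2f}",f)
        if t>fmax or s*(lim-th)<=0: return th
        th+=s*.012; r.movel(kp(th),q(th-np.pi/2),max_speed=.03); r.pause(.1)
E
python3 - <<'E'
from h import *
th=.065; p=[.528,.3395]
r.move_pose([*p,.25],q(th-np.pi/2)); r.set_gripper(.45)
r.movel([*p,.143],max_speed=.12); print(r.observe()["contact_force"])
r.set_gripper(.27,5); print(r.observe()["opening"],r.observe()["grasp_force"],r.observe()["contact_force"])
th=swing(th,1.54,1.74)
# relax, rise
r.movel(kp(th-.04),q(th-np.pi/2),max_speed=.05); r.set_gripper(.45); x=kp(th-.04); x[2]=.25; r.movel(x,max_speed=.2)
r.set_gripper(1.)
r.move_pose([H[0]-.06,H[1]+.04,.33],q(0)); r.pause(.3); snap("open")
cv2.imwrite("pics/vopen.png",cv2.convertScaleAbs(load("open")[0],alpha=1.7)); print(r.observe()["time_s"])
E
```

```text
[ 0.2199  0.9482 -0.1315]
0.2677725709548585 0.0 [ 0.3157  1.0167 -0.4563]
th 1.540 ft -0.86 [-0.2688 -0.8542  0.4488]
th 1.552 ft 0.21 [-0.0184  0.2075  0.5264]
th 1.564 ft -0.88 [-0.3895 -0.8728 -0.32  ]
th 1.576 ft -1.01 [-0.394  -1.0149  0.2119]
th 1.588 ft -1.37 [-0.4965 -1.3809  1.0366]
th 1.600 ft -1.87 [-0.5261 -1.8859  0.484 ]
th 1.612 ft -1.58 [-0.0706 -1.5885  0.5895]
th 1.624 ft 1.94 [ 1.3707  2.0143 -0.8931]
th 1.636 ft 8.03 [ 1.2016  8.1208 -2.101 ]
17.1917
```

View pics/vopen.png

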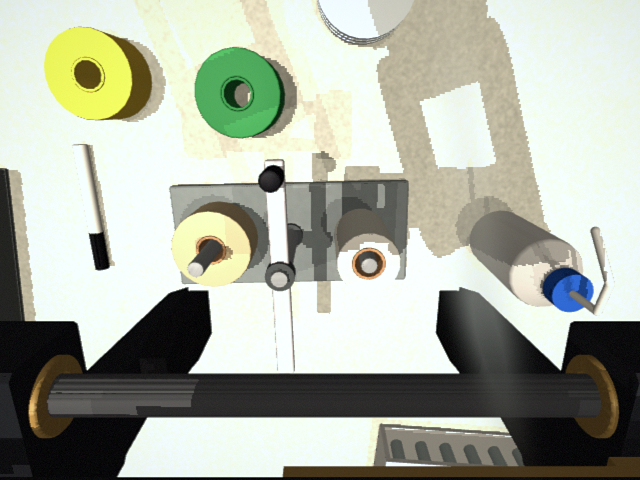

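The keeper is fully open (bar vertical in the picture, knob at (271,178)), and the film roll's top is at about (369,263). I'll grip it, lift it and carry it over.

```bash
python3 - <<'E'
from h import *
im,k=load("open")
f=cast(k,(369,263),.112)[0]; print("roll",f,"tip",cast(k,(369.5,265.5),.118),"hub",cast(k,(280.5,275),.145))
f=(f+cast(k,(369.5,265.5),.118)[0])/2; print(f)
y=-np.pi/2+.02
r.move_pose([*f,.20],q(y)); r.movel([*f,.076],max_speed=.15); print(r.observe()["contact_force"])
r.set_gripper(.5,20); o=r.observe(); print(o["opening"]*88,o["grasp_force"],o["contact_force"],o["position"],o["time_s"])
E
```

```text
roll [0.5341 0.3352] tip [[0.5342 0.335 ]] hub [[0.5325 0.2565]]
[0.5342 0.3351]
[0.609  0.4031 0.4291]
59.25566270654288 19.98951442175894 [0.4801 0.0645 1.7497] [0.5348 0.3352 0.0766] 20.1167
```

```bash
python3 - <<'E'
from h import *
p=r.observe()["position"]
r.movel([p[0],p[1],.285],max_speed=.15); o=r.observe(); print("lift",o["opening"]*88,o["grasp_force"],o["contact_force"],o["time_s"])
B=[.499,-.2285]; yb=-np.pi/2-.111
r.movel([*B,.285],q(yb),max_speed=.22)
r.pause(.2); f0=r.observe()["contact_force"]; print(f0)
r.movel([*B,.085],max_speed=.12)
z=.075; r.movel([*B,z],max_speed=.04)
while z>.064:
    r.pause(.1); f=r.observe()["contact_force"]-f0; print(z,f)
    if f[2]>3: break
    z-=.0015; r.movel([*B,z],max_speed=.02)
print(r.observe()["time_s"], r.observe()["position"])
E
```

```text
lift 59.60905577501446 19.99345305710449 [ 0.3261 -0.1945 -3.01  ] 21.6583
[ 0.2357 -0.0956 -3.045 ]
0.075 [ 0.0099  0.2309 -0.3503]
0.0735 [ 0.3178 -0.5355 -0.4311]
0.072 [-0.0435  0.0231 -0.5658]
0.0705 [-1.0791 -0.2115 -0.3395]
0.06899999999999999 [-1.4627  0.2406  6.4782]
28.2917 [ 0.4994 -0.2288  0.0696]
```

The roll touches the floor at the expected height, so I'll release it, retreat and look.

```bash
python3 - <<'E'
from h import *
r.set_gripper(.79); p=r.observe()["position"]
r.movel([p[0],p[1],.25],max_speed=.15); r.set_gripper(.45)
cv2.imwrite("pics/topmid.png",eyes.grab_frame("top")[...,::-1])
# above the knob, now at keeper 1.57
th=1.59
x=kp(th); r.move_pose([x[0],x[1],.25],q(th-np.pi/2)); r.pause(.2); snap("pre")
t=cv2.imread("pics/topmid.png"); t=t[170:350,150:470]
s=load("pre")[0]
cv2.imwrite("pics/mid.png",np.vstack([cv2.resize(cv2.convertScaleAbs(t,alpha=1.8),(533,300)),cv2.resize(cv2.convertScaleAbs(s,alpha=1.6),(533,300))]))
print(r.observe()["time_s"])
E
```

```text
32.675
```

View pics/mid.png

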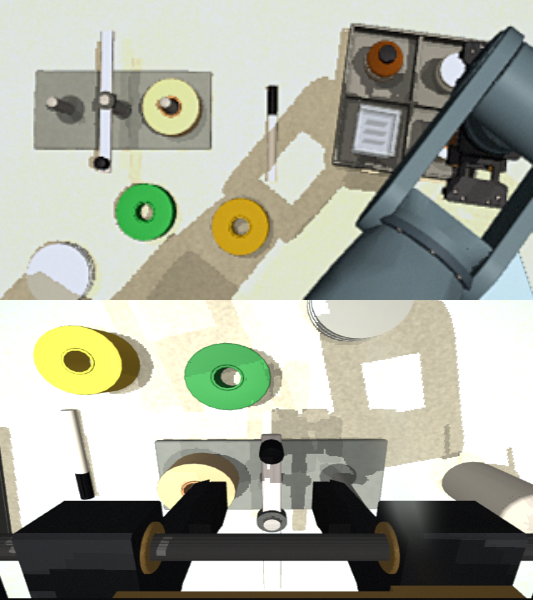

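The roll stand shows the bare spindle, and the knob sits between the fingers at (271,452). Closing the keeper now.

```bash
python3 - <<'E'
from h import *
th=1.596; r.movel(kp(th),q(th-np.pi/2),max_speed=.1); print(r.observe()["contact_force"])
r.set_gripper(.27,5); print(r.observe()["grasp_force"])
th=swing(th,.03,-.12)
r.movel(kp(th+.04),q(th-np.pi/2),max_speed=.05); r.set_gripper(.45); x=kp(th+.04); x[2]=.25; r.movel(x,max_speed=.2)
r.move_pose([.36,.2,.33],q(0)); r.pause(.3)
t=eyes.grab_frame("top")[...,::-1]; cv2.imwrite("pics/topend.png",t); snap("wend")
cv2.imwrite("pics/end.png",np.vstack([cv2.resize(cv2.convertScaleAbs(t[170:350,150:470],alpha=1.8),(533,300)),cv2.resize(cv2.convertScaleAbs(load("wend")[0],alpha=1.6),(533,300))]))
print(r.observe()["time_s"])
E
```

```text
[-0.4641  0.2796  0.4744]
0.0
th 0.030 ft -0.23 [ 0.2599 -1.0099 -0.225 ]
th 0.018 ft 1.44 [-1.4333 -0.3334  0.0949]
th 0.006 ft 0.58 [-0.5832  0.1156 -0.0494]
th -0.006 ft -1.52 [ 1.5103 -0.9056 -0.6688]
th -0.018 ft 0.60 [-0.6033 -0.0867 -0.4553]
th -0.030 ft 0.77 [-0.7718 -0.1791  0.1634]
th -0.042 ft 0.41 [-0.4141 -0.0488 -1.2454]
th -0.054 ft 3.37 [-3.4089 -0.5614  1.0523]
th -0.066 ft 7.54 [-7.6501 -1.3653  3.0608]
43.875
```

View pics/end.png

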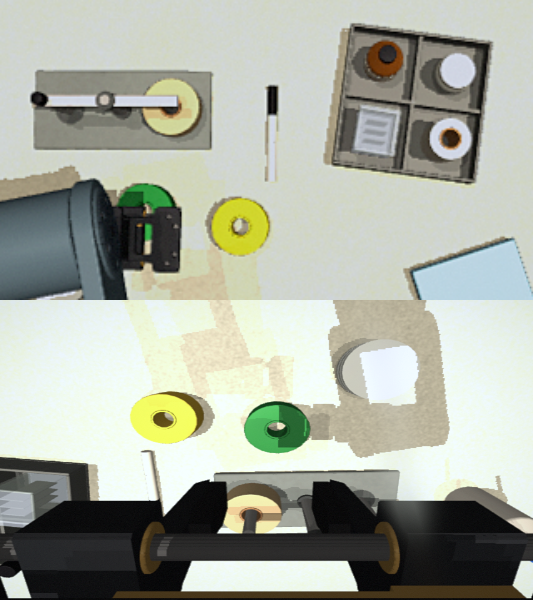

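The keeper is back on its stop and parallel to the plate. The film roll stands upright in the bay, and the other things look where they were.

```bash
python3 -c "
from workcell import r
print(r.finish_job())"
```

```text
the job is handed in; nothing more can be done
None
```

The job is handed in: the film roll stands upright in the tray's empty compartment, the keeper bar is back on its stop over the squat roll, and nothing else looked disturbed in the last pictures (43.9 s on the robot's clock at the last check).

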